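Angle the tongued board into the cupboard door and lay it flat

TASK

The small cupboard door lying on the bench still lacks its second board. Take that loose board by its wooden pull, slope it tongue-down into the groove of the fixed board until its shoulder is home, and lower it (do not let it drop) until it lies flat and locked, ends in line with the fixed board, then let go. Use only light pressure so that the thin lips of the joint do not split, and leave the other things on the bench where they are.

Things in the scene. Friction and masses are not known exactly. Their poses are not given: they have to be found in the camera images.
- panel: Half-made cupboard door, fixed to the bench: 12 mm plywood, x -130 to +70, y -100 to +100 mm, with a white-primed grooved board fixed on its -x side (72 mm wide, y -90 to +90, top at z 32). Origin at bench level below the loose board's nominal place (x -45 to +45). +x points away from the grooved board, y along the groove. Lips split if the sloping board bears on it with over 20 N (40 N once flat), jolts included: touch slowly.
- edge (a point): NOMINAL middle of the top of the grooved edge (upper lip's face): x -45, y 0, z 32 in the panel's frame. The grooved board was fixed by eye: it really lies, whole profile with it, anywhere up to 10 mm further to -x or +x, parallel. No reported pose shows this shift: feel (or look) for it. Rigid once fixed. Call u the distance from its true face towards +x.
- groove (a point): NOMINAL middle of the groove's mouth: x -45, y 0, z 22 in the panel's frame (true: shifted as edge). Groove u -12 to 0, z 16 to 27.5 mm; upper lip above it to z 32. Lower lip (top z 16) reaches out to u 24 and carries a square ridge along y, u 12 to 23, top z 19.5, which bars the board from sliding in flat and locks it once it lies flat.
- board: Loose white-primed pine board, 0.2 to 0.35 kg, flat on the bench at first: body 90 (x) x 180 (y) x 20 mm (z); origin in the centre of its underside. Tongue along its -x side. Underside rests from x -19.5 to +45 (z 0). Seated: axes match the panel's, origin 12 mm above the panel's, x = 0 plus the hidden shift (-10 to +10 mm), up to 2 mm play outwards. Less than home, it rides on the ridge, tilted.
- tongue (a point): Middle of the tongue's tip on the loose board: x -55, y 0, z 11 mm in its frame. The tongue runs the full length, x -55 to -45, z 9 to 13 mm. Under the board beside it: heel x -45 to -35, underside z 5.5; then a notch x -35 to -19.5, ceiling z 9, that drops over the ridge.
- shoulder (a point): Middle of the top edge of the board's shoulder, above the tongue: x -45, y 0, z 20 mm in its frame. Goes in with the +x side raised 0.3 rad: from this edge 22 mm short of edge and 2.4 mm (1.7 to 2.7) above it, go level to -x over the ridge (if the heel stubs on it, lift 0.6 mm more) until the shoulder meets the fixed edge; then swing down about this edge, lightly pushed home, the height closing to 0.
- pull (a point): Middle of the wooden pull on the loose board, 40 mm above its underside centre: a block 26 (x) x 44 (y) mm, from z 20 to z 60 mm in the board's frame, grippable either way.
- clamp_a: Orange spring clamp lying on the bench, about 150 x 65 x 26 mm, origin under its middle. Leave alone.
- clamp_b: A second orange spring clamp like the other. Leave alone.
- square: Steel try square lying flat, stock 115 mm (along its y), blade 150 mm towards its +x, 16 mm high; origin under the stock's centre. Leave alone.
- jar: Empty open glass jar, 72 mm across, 95 mm high, standing; origin under its centre. Leave alone.
There are look-alikes about, which are no part of the job. What is shaped like the board but turquoise or yellow is not meant.

How it is judged (in metres and radians):
On the way:
1. the sloping board's tongue is brought to the fixed board at the height of the groove (+x side raised 0.12 to 0.5 rad) (angle between board's own z axis and vertical between 0.12 and 0.5 rad and angle between the y axis of board and the y axis of panel, either way round below 0.08 rad and x of tongue in the frame of panel between -0.07 and -0.041 m and z of tongue in the frame of panel between 0.012 and 0.0275 m and z of board in the frame of panel above 0.014 m), for 0.1 s.
At the end, for the whole second after the job is handed in: The board lies flat on the door (tilt under 0.015 rad, underside within 2 mm of the plywood), origin within 12 mm of the panel's x 0 (covers the hidden shift), tongue locked in the groove, parallel within 0.03 rad, ends within 7 mm of the fixed board's, at rest and released (x of board in the frame of panel between -0.0122 and 0.0122 m and y of board in the frame of panel between -0.007 and 0.007 m and z of board in the frame of panel between 0.01 and 0.014 m and angle between board's own z axis and vertical below 0.015 rad and angle between the y axis of board and the y axis of panel, either way round below 0.03 rad and linear speed of board below 0.01 m/s and angular speed of board below 0.1 rad/s and contact force between the fingers and board below 0.1 N); the robot touches nothing.
It fails at once if the board, while it slopes, is pressed on the door with more than 20 N (contact force between board and panel above 20 N and angle between board's own z axis and vertical above 0.02 rad).
It fails at once if the board is pressed on the door with more than 40 N (contact force between board and panel above 40 N).
It fails at once if the board is let drop onto the door (turning faster than 4 rad/s there) (horizontal distance between board and panel below 0.04 m and angular speed of board above 4 rad/s).
It fails at once if a clamp, the try square or the jar is pushed more than 20 mm (distance of any of clamp_a, clamp_b, square, jar from where it was at the start of the episode above 0.02 m).
It fails at once if the jar is tipped (angle between jar's own z axis and vertical above 0.3 rad).
It also fails if it takes over 62 s, if anything falls off the work surface, if the arm or the gripper's body presses on something with over 40 N, if the wrist force passes 120 N, or if a joint passes its speed limit or range.

ROBOT

A 6-joint arm with a two-finger parallel gripper is mounted at the origin on the work surface. World frame = base frame: x ahead of the robot, y to its left, z up, the work surface at z = 0. Lengths are in m, angles in degrees, forces in N, time in s.
With the tool pointing down it reaches from about 0.35 to 0.775 m from the base axis. Payload 5.5 kg.
Tool frame: the origin (TCP) lies between the finger pads; the fingertips stand 17 mm ahead of it and the grasp point (between the pads) lies 2 mm behind it; z points along the fingers, y is the direction in which the jaws open and shut (so a half turn about z gives the same grasp; the last joint's range is limited). The gripper opens to 85 mm and grips with 20 to 120 N. Pads are 22 mm wide; open, the fingers measure 114 mm over their backs; the gripper's body (76 mm by 85 mm) begins 54 mm behind the grasp point. The pads swing forward as they close: fully open they stand 13 mm farther back than shut.
Start: joints at [-75.493, 17.945, 2.641, 74.691, 0, 82.002], TCP at [0.22, -0.531, 0.248] pointing down, gripper open.
Joint ranges: [-158.12, 158.12], [-49.38, 96.58], [-58.88, 72.47], [-126.05, 133.96], [-84.25, 85.87], [-180, 180]. Speed limits (degrees/s): [147.25, 147.25, 180, 180, 180, 180].

INTERFACE

Orientations are given as [roll, pitch, yaw] about the fixed x, y, z axes, in that order (R = Rz(yaw) Ry(pitch) Rx(roll)).
In Python, from rig import arm gives the robot as it stands.
- The arm moves only by the tool apply_moves, never from a script. Its argument "deltas" is one flat list of numbers, 5 for each row, row after row: the shift along the tool's x, y, z in units of 25 mm (1.0 is 25 mm), then the turn about the tool's z in units of 6 degrees (1.0 is 6 degrees), then the finger opening in mm, from 0 to 85.4. A call has 1 to 8 rows; each row is the pose to reach, as a shift and turn from the pose commanded when the call began, along the tool's axes at that moment; what a row does not reach only later rows make up. A row lasts 1/12 s, in which the tool goes at most 41.7 mm and 7.16 degrees, less where a joint would pass 70% of its speed; a pose out of reach is approached as far as the arm can. A call with a gripper value outside its range is refused whole. The fingers move at their own pace and stop on an object; "squeeze" is the grip in N (left out, the last holds). Time passes only in rows, so rows that repeat a pose let the fingers close. It gives the time, the measured TCP pose, the force and the opening at its end, in the units of the state.
- arm.get_state(): the state, without advancing time (a new reading comes with each control period).
- arm.camera(name): name is "scene" or "side" or "wrist"; returns a dict with "pixels" (400x640x3 uint8, red, green, blue), "range_z" (400x640 float32, m along the optical axis (not along the pixel's ray), 0 where there is no reading), "fx", "fy", "cx", "cy" (pixels), "eye" and "attitude" of the camera in the world. Camera axes: x right, y down, z forward; pixel columns grow to the right and rows downward; lengths in m; the calibration is good to about 2 mm. A picture is of the moment at which its call begins.
- arm.job_done(): hands the job in, once; it reports no verdict.
The state is a dict: "time": time; "joint_positions": joint angles; "qd": joint speeds; "tau": joint torques, N m; "position": TCP position; "ee_rot": TCP orientation; "ft_force": force on the tool from outside, world axes, zero at the start; "moment": the same for the moment, N m; "opening": finger opening in m.
Only numpy, scipy, OpenCV 4.12 (cv2) and the standard library are available. Lean on these libraries where they do the work, as an engineer would, in place of code of your own. Each camera call takes 0.05 s, during which the arm holds its last target. There are 200 camera calls.

## Working session

There is one attempt and no reset: what is moved stays moved. The work goes in short steps, Python scripts to look and compute and a tool call to move; the robot and the scene stay as the last step left them, time stands still between calls to the robot, and variables do not carry over. Pictures are saved under pics/ and viewed, about 8 in all and at most 12, crops included, and the job is handed in when it is done.

Besides the shell and the picture viewer there is one more tool, called after "Request:" as name(argument=value, ...) on one line, values as JSON. apply_moves: Moves the arm, as the interface text tells. Its arguments: {"type":"object","properties":{"deltas":{"type":"array"},"squeeze":{"type":"number"}},"required":["deltas"]}

```bash
ls; mkdir -p pics; cat > h.py <<'E'
import numpy as np, cv2
from scipy.spatial.transform import Rotation as R
from rig import arm
def world(c):
    h,w=c["range_z"].shape; v,u=np.mgrid[:h,:w]; z=c["range_z"]
    p=np.dstack([(u-c["cx"])/c["fx"]*z,(v-c["cy"])/c["fy"]*z,z])
    a=np.array(c["attitude"],float)
    M=a if a.shape==(3,3) else R.from_euler('xyz',a,degrees=True).as_matrix()
    P=p@M.T+np.array(c["eye"]); P[z==0]=np.nan
    return P
def snap(n,f):
    c=arm.camera(n); cv2.imwrite(f"pics/{f}.png",c["pixels"][:,:,::-1]); np.savez(f"pics/{f}.npz",P=world(c),rgb=c["pixels"]); return c
E
python3 - <<'E'
from h import *
print(arm.get_state())
for n in ["scene","side","wrist"]:
    c=snap(n,n); print(n,c["fx"],c["cx"],c["eye"],c["attitude"])
a=[cv2.imread(f"pics/{n}.png") for n in ["scene","side"]]
cv2.imwrite("pics/both.png",cv2.resize(np.vstack(a),(480,600)))
E
```

```text
pics
{'time': 0.0, 'joint_positions': array([-7.54936128e+01,  1.79919874e+01,  2.57670765e+00,  7.46905530e+01,
        1.23219630e-03,  8.20006172e+01]), 'qd': array([-0.00909105, -0.01250285, -0.00596624,  0.06766779,  0.02369672,
       -0.02895287]), 'tau': array([-2.20658990e-04, -4.80624032e+01,  2.98535728e+01,  1.92502735e-02,
       -1.00637803e-04,  8.71209558e-07]), 'position': array([ 0.21996336, -0.53074325,  0.24739518]), 'ee_rot': array([-1.79895368e+02, -1.59481429e-02,  2.25057543e+01]), 'ft_force': array([-0.16055997, -0.57380508,  0.6832341 ]), 'moment': array([ 0.01154952, -0.04026348,  0.03078767]), 'opening': 0.08542931456258313}
scene 444.62064909731106 322.7143792095506 [ 1.16774908 -0.32393431  1.23729552] [-146.57301058    0.83518144   48.61682382]
side 468.1398159751002 318.82428874463363 [0.15526488 1.25567631 1.10589208] [-131.63899538   -0.48936583 -158.66230759]
wrist 298.83686830482617 322.90225317957135 [ 0.2843874  -0.50370422  0.3740017 ] [ 1.64296092e+02  9.11488820e-02 -6.75456067e+01]
```

View pics/scene.png

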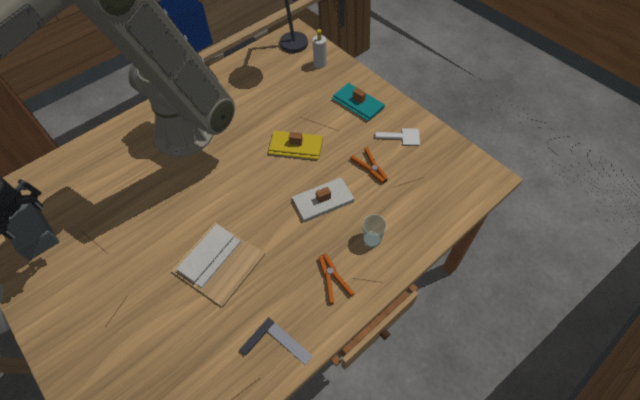

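View pics/side.png

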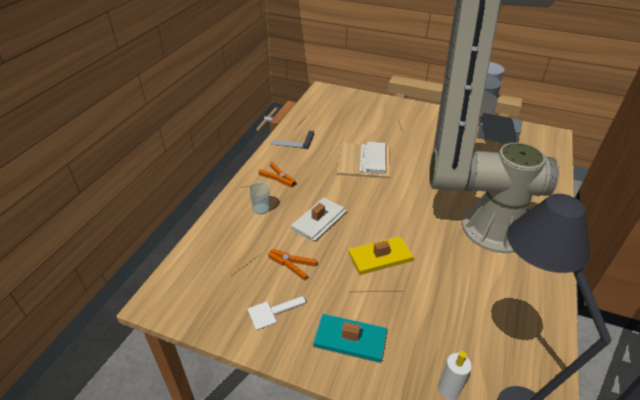

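```bash
cat > m.py <<'E'
from h import *
def rect(pts):
    (c,(w,h),a)=cv2.minAreaRect((pts[:,:2]*1000).astype(np.float32)); return np.round([*c,w,h,a],1)
E
python3 - <<'E'
from m import *
for n in ["scene","side"]:
    d=np.load(f"pics/{n}.npz");P=d["P"];rgb=d["rgb"].astype(int)
    z=P[...,2]; hsv=cv2.cvtColor(d["rgb"],cv2.COLOR_RGB2HSV)
    white=(hsv[...,1]<60)&(hsv[...,2]>110)
    win=np.zeros(z.shape,bool)
    B=dict(scene=[(285,170,360,225),(165,215,270,310)],side=[(285,190,355,245),(330,135,400,180)])[n]
    for i,(x0,y0,x1,y1) in enumerate(B):
        w=win.copy(); w[y0:y1,x0:x1]=1
        k=np.ones((2,2),np.uint8)
        for nm,m in dict(white=w&white,top20=w&white&(abs(z-.02)<.005),top32=w&white&(abs(z-.032)<.005),pulltop=w&(abs(z-.06)<.004),ply=w&(abs(z-.012)<.003)&~white).items():
            m=cv2.morphologyEx(m.astype(np.uint8),cv2.MORPH_OPEN,k)
            nl,l,s,_=cv2.connectedComponentsWithStats(m)
            if nl<2: continue
            j=1+np.argmax(s[1:,4]); q=P[l==j]; q=q[~np.isnan(q[:,2])]
            if len(q)>15: print(n,i,nm,len(q),rect(q),np.round(np.median(q,0),4))
    zz=z[~np.isnan(z)]; print("table",np.median(zz[abs(zz)<.01]))
a=cv2.resize(cv2.imread("pics/scene.png")[165:320,165:400],None,fx=3.3,fy=3.3,interpolation=2)
cv2.imwrite("pics/crop.png",a)
E
```

```text
scene 0 white 1184 [566.9 188.2 188.6  95.2  74.5] [0.5741 0.1749 0.0214]
scene 0 top20 888 [568.3 187.8 188.3  93.2  74. ] [0.5788 0.167  0.0214]
scene 0 pulltop 79 [570.9 190.9  25.8  64.3   1.9] [0.5719 0.1831 0.0599]
scene 1 white 1903 [ 494.2 -204.   101.9  186.8   14.2] [ 0.4986 -0.21    0.0315]
scene 1 top20 408 [ 527.2 -198.    29.7  180.5   15.1] [ 0.5314 -0.2048  0.0189]
scene 1 top32 1167 [ 480.9 -210.3   70.9  179.3   15.2] [ 0.4865 -0.2153  0.0332]
scene 1 ply 259 [ 591.7 -190.4   72.3   82.    83.3] [ 0.584  -0.1964  0.0134]
table 0.0017773084158687613
side 0 white 1081 [558.7 180.2 202.6  99.2  74.3] [0.5512 0.211  0.0203]
side 0 top20 736 [560.9 188.9 181.9  97.4  73.4] [0.5555 0.2149 0.021 ]
side 0 pulltop 60 [561.4 171.9  79.   20.7  75.8] [0.5622 0.1897 0.0598]
side 1 white 776 [ 490.6 -220.9   99.3  222.8   14.9] [ 0.4818 -0.1908  0.0321]
side 1 top20 90 [ 513.3 -159.8   19.8  109.8   17.3] [ 0.5122 -0.1498  0.0193]
side 1 top32 379 [ 476.8 -206.    72.1  186.3   15.5] [ 0.4747 -0.1859  0.0341]
side 1 ply 54 [ 566.4 -163.9   70.3   40.5   34.3] [ 0.5691 -0.1692  0.0136]
table 0.001401165346371025
```

View pics/crop.png

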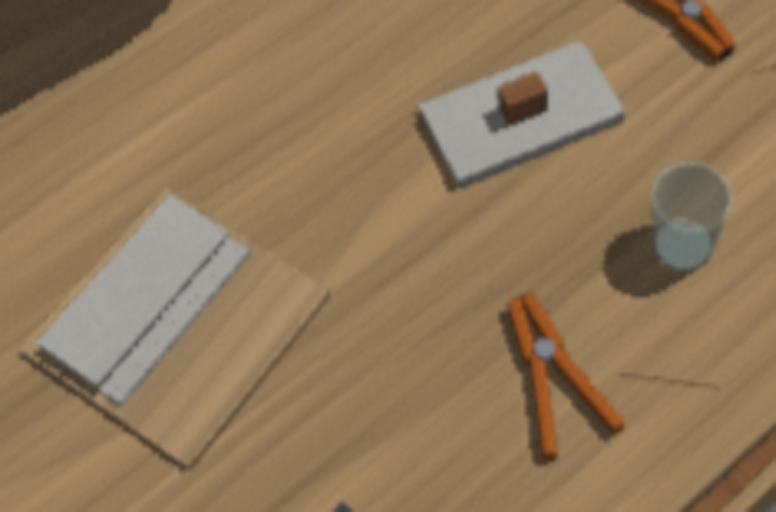

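The loose white board is at scene px (324,197). The yellow one at (295,146) and the turquoise one at (358,100) are look-alikes, excluded by colour. The crop shows the white board with its wooden pull, and the fixed white grooved board on plywood at (215,258). Next I'll bring the wrist camera over the board.

```bash
cat >> h.py <<'E'
def plan(x,y,z,yaw,p=None,y0=None):
    s=arm.get_state(); p=s["position"] if p is None else np.array(p); y0=s["ee_rot"][2] if y0 is None else y0
    M=R.from_euler('xyz',[180,0,y0],degrees=True).as_matrix()
    d=M.T@(np.array([x,y,z])-p)/.025; t=-((yaw-y0+180)%360-180)/6
    print("units",np.round(d,2),"turn",round(t,2))
E
python3 - <<'E'
from h import *
a=np.array([.22,-.531,.248]);b=np.array([.567,.188,.25])
for i in range(3): plan(*(a+(b-a)*(i+1)/3),22.5+47.33*(i+1),p=a+(b-a)*i/3,y0=22.5+47.33*i)
E
```

```text
units [ 7.94 -7.09 -0.03] turn -7.89
units [10.59  1.04 -0.03] turn -7.89
units [ 6.42  8.49 -0.03] turn -7.89
```

Request:
apply_moves(deltas=[1,-0.9,0,-1,85,2,-1.8,0,-2,85,3,-2.7,0,-3,85,4,-3.5,0,-4,85,5,-4.4,0,-5,85,6,-5.3,0,-6,85,7,-6.2,0,-7,85,7.94,-7.09,0,-7.89,85])

```text
time: 0.82
position: [0.336, -0.2898, 0.2481]
ee_rot: [-180.0, -0.0, 70.1]
ft_force: [0.5, -0.0, -0.4]
opening: 0.0849
```

Request:
apply_moves(deltas=[1.3,0.1,0,-1,85,2.6,0.2,0,-2,85,4,0.4,0,-3,85,5.3,0.5,0,-4,85,6.6,0.6,0,-5,85,7.9,0.8,0,-6,85,9.3,0.9,0,-7,85,10.59,1.04,0,-7.89,85])

```text
time: 1.48
position: [0.4515, -0.0501, 0.2482]
ee_rot: [-180.0, -0.0, 117.5]
ft_force: [-0.3, -0.4, -0.3]
opening: 0.0853
```

Request:
apply_moves(deltas=[0.8,1.1,0,-1,85,1.6,2.2,0,-2,85,2.4,3.3,0,-3,85,3.2,4.4,0,-4,85,4.0,5.5,0,-5,85,4.9,6.6,0,-6,85,5.8,7.6,0,-7.2,85,6.42,8.49,0,-7.89,85])

```text
time: 2.15
position: [0.5668, 0.1904, 0.2478]
ee_rot: [180.0, -0.0, 164.9]
ft_force: [0.1, -0.3, 0.4]
opening: 0.085
```

```bash
python3 - <<'E'
from m import *
c=snap("wrist","w1"); s=arm.get_state(); print(s["time"],s["position"],s["ee_rot"],s["joint_positions"],s["ft_force"])
d=np.load("pics/w1.npz");P=d["P"];z=P[...,2];hsv=cv2.cvtColor(d["rgb"],cv2.COLOR_RGB2HSV)
white=(hsv[...,1]<60)&(hsv[...,2]>100)
near=(np.hypot(P[...,0]-.567,P[...,1]-.188)<.13)
for nm,m in dict(top=near&white&(abs(z-.021)<.004),pull=near&(z>.056)&(z<.064),low=near&(z>.007)&(z<.0165)).items():
    q=P[m]; print(nm,len(q),rect(q),np.median(q,0))
E
```

```text
2.2 [0.56883889 0.19358272 0.24720586] [1.79836422e+02 1.79126996e-02 1.65180086e+02] [11.07677679 20.80994239  6.55155609 75.65405692  0.13932865 25.89677192] [3.98565744 2.05265714 0.85395229]
top 9781 [566.8 185.8 180.4  90.5  73.8] [0.56197752 0.1886735  0.02078509]
pull 966 [566.9 186.1  43.3  26.2  73.6] [0.56619214 0.1859483  0.06065535]
low 1366 [518.8 199.6 180.1  10.1  73.9] [0.5188541  0.19944249 0.01377239]
```

View pics/w1.png

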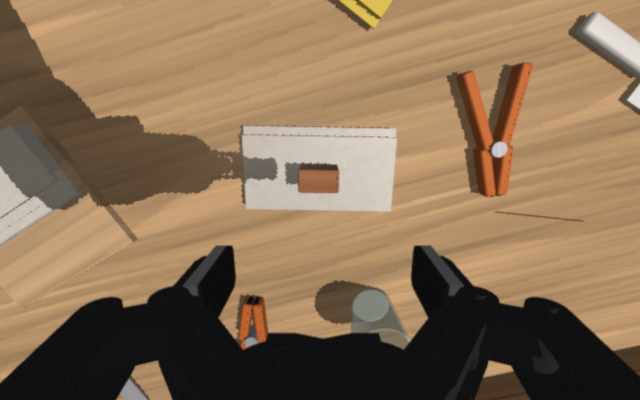

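```bash
python3 - <<'E'
from h import *
plan(.5755,.1834,.10,163.8,p=[.567,.188,.248],y0=164.5)
plan(.5755,.1834,.10,163.8)
d=np.load("pics/scene.npz");P=d["P"]
for n,(u,v) in dict(jar=(373,222),clA=(373,167),clB=(331,271),sq=(268,330)).items(): print(n,P[v,u])
for f in ["scene","w1"]:
    d=np.load(f"pics/{f}.npz");P=d["P"];z=P[...,2]
    m=(z>.07)&(z<.1)&(P[...,0]>.6)&(P[...,0]<.8)&(abs(P[...,1]-.12)<.12); q=P[m]
    if len(q): print(f,len(q),q.min(0),q.max(0))
E
```

```text
units [-0.38 -0.09  5.92] turn 0.12
units [-0.36 -0.33  5.89] turn 0.23
jar [0.75126472 0.22443775 0.05653007]
clA [nan nan nan]
clB [0.77540203 0.03056911 0.02560335]
sq [ 0.78498082 -0.21139724  0.01083416]
scene 222 [0.73684982 0.1677583  0.07007871] [0.79987269 0.23835025 0.09985298]
w1 776 [0.73575865 0.17728561 0.0700534 ] [0.79152201 0.23941822 0.09731235]
```

Request:
apply_moves(deltas=[-0.1,-0.05,1,0.1,85,-0.2,-0.1,2,0.2,85,-0.38,-0.2,3,0.2,85,-0.38,-0.2,4,0.2,85,-0.38,-0.2,5,0.2,85,-0.38,-0.2,5.92,0.2,85,-0.38,-0.2,5.92,0.2,85,-0.38,-0.2,5.92,0.2,85], squeeze=20)

```text
time: 2.87
position: [0.5731, 0.18, 0.099]
ee_rot: [-179.9, -0.2, 163.3]
ft_force: [0.6, -0.2, 0.7]
opening: 0.0851
```

```bash
python3 - <<'E'
from m import *
s=arm.get_state(); print(s["position"],s["ee_rot"],s["ft_force"])
plan(.5755,.1834,.044,163.8)
E
```

```text
[0.57314225 0.17998368 0.09900243] [-179.8936307    -0.19764272  163.29758918] [ 0.60864899 -0.16512017  0.6596519 ]
units [-0.05  0.16  2.2 ] turn -0.08
```

Request:
apply_moves(deltas=[-0.05,0.16,0.5,-0.08,85,-0.05,0.16,1,-0.08,85,-0.05,0.16,1.5,-0.08,85,-0.05,0.16,1.9,-0.08,85,-0.05,0.16,2.2,-0.08,85,-0.05,0.16,2.2,-0.08,85,-0.05,0.16,2.2,-0.08,70,-0.05,0.16,2.2,-0.08,60])

```text
time: 3.53
position: [0.5775, 0.184, 0.046]
ee_rot: [180.0, 0.1, 163.8]
ft_force: [0.3, 0.2, 0.7]
opening: 0.0634
```

Request:
apply_moves(deltas=[0,0,0,0,54,0,0,0,0,50,0,0,0,0,47,0,0,0,0,44,0,0,0,0,40,0,0,0,0,40,0,0,0,0,40,0,0,0,0,40])

```text
time: 4.2
position: [0.5772, 0.1837, 0.0458]
ee_rot: [-180.0, 0.0, 163.8]
ft_force: [-0.9, -2.3, 4.9]
opening: 0.0435
```

Request:
apply_moves(deltas=[0,0,-0.1,0,40,0,0,-0.2,0,40,0,0,-0.4,0,40,0,0,-0.6,0,40,0,0,-0.9,0,40,0,0,-1.2,0,40,0,0,-1.6,0,40,0,0,-2,0,40])

```text
time: 4.87
position: [0.5769, 0.184, 0.0964]
ee_rot: [180.0, 0.0, 163.8]
ft_force: [-0.4, -0.3, -3.0]
opening: 0.0434
```

```bash
python3 - <<'E'
from m import *
c=snap("wrist","w2"); snap("side","s2"); s=arm.get_state(); print(s["time"],s["position"],s["ee_rot"],s["ft_force"],s["moment"],s["opening"])
d=np.load("pics/w2.npz");P=d["P"]
M=R.from_euler('xyz',s["ee_rot"],degrees=True).as_matrix()
T=(P-s["position"])@M   # tool frame
np.save("pics/T.npy",T)
hsv=cv2.cvtColor(d["rgb"],cv2.COLOR_RGB2HSV);white=(hsv[...,1]<60)&(hsv[...,2]>90)
m=white&(abs(T[...,1])<.09)&(abs(T[...,0])<.08)&(T[...,2]>.01)&(T[...,2]<.065)
q=T[m]; print(len(q))
for a in range(-50,70,8):
    k=q[(q[:,0]*1000>a)&(q[:,0]*1000<a+8)]
    if len(k)>10: print(a,len(k),np.round(np.median(k,0)*1000,1))
a=np.vstack([cv2.imread("pics/w2.png"),]);cv2.imwrite("pics/v5.png",a)
E
```

```text
4.9667 [0.5785618  0.18425955 0.09802626] [179.8898472    0.22640903 163.80906158] [-0.13759755  0.52562029 -1.92295422] [-0.0029862  -0.04642474 -0.01695866] 0.04383666656830948
45365
-34 1032 [-29.6   0.4  26.7]
-26 934 [-20.6  13.7  26.7]
-18 1822 [-13.7  48.1  26.6]
-10 2146 [-5.9 43.1 26.6]
-2 2703 [ 2.2 32.7 26.6]
6 3108 [ 10.1 -26.8  26.5]
14 3482 [18.1 23.9 26.5]
22 4603 [26.3  1.  26.4]
30 5152 [34.  -0.  26.4]
38 5443 [42.   0.5 26.4]
46 5609 [50.   1.  26.4]
54 5903 [57.5  1.  32.7]
62 3427 [64.5 -2.1 33.3]
```

View pics/v5.png

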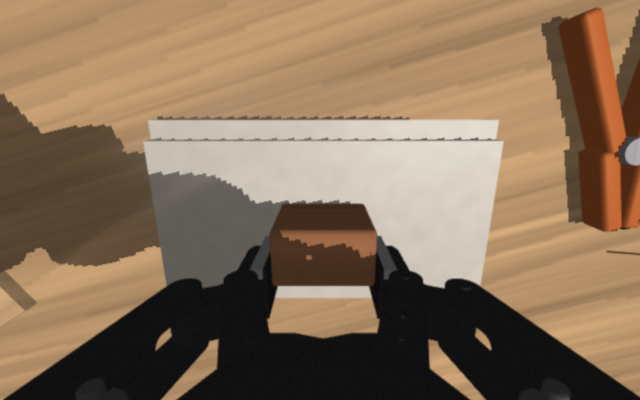

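```bash
python3 - <<'E'
from h import *
plan(.588,0.0,.2,179.5,p=[.5775,.184,.0975],y0=163.8)
plan(.5976,-.1786,.2,195.2,p=[.588,0,.2],y0=179.5)
E
```

```text
units [-2.46 -6.95 -4.1 ] turn -2.62
units [-0.45 -7.14 -0.  ] turn -2.62
```

Request:
apply_moves(deltas=[-0.1,-0.3,-0.6,-0.1,40,-0.4,-1.1,-1.4,-0.4,40,-0.8,-2.1,-2.2,-0.8,40,-1.2,-3.2,-3,-1.2,40,-1.5,-4.2,-3.6,-1.5,40,-1.9,-5.2,-4.1,-1.9,40,-2.2,-6.2,-4.1,-2.2,40,-2.46,-6.95,-4.1,-2.62,40])

```text
time: 5.63
position: [0.5881, -0.0022, 0.1992]
ee_rot: [-179.9, 0.1, 179.6]
ft_force: [0.3, 0.5, -2.9]
opening: 0.044
```

Request:
apply_moves(deltas=[-0.1,-1,0,-0.3,40,-0.2,-2,0,-0.7,40,-0.3,-3,0,-1.1,40,-0.3,-4,0,-1.5,40,-0.4,-5,0,-1.9,40,-0.45,-6,0,-2.3,40,-0.45,-6.8,0,-2.62,40,-0.45,-7.14,0,-2.62,40])

```text
time: 6.3
position: [0.5972, -0.1815, 0.1975]
ee_rot: [-179.9, -0.0, -164.9]
ft_force: [0.8, 0.8, -3.0]
opening: 0.0438
```

Request:
apply_moves(deltas=[0,0,0,0,40,0,0,0,0,40,0,0,0,0,40])

```text
time: 6.55
position: [0.5971, -0.1775, 0.1977]
ee_rot: [180.0, -0.0, -164.7]
ft_force: [1.1, 0.2, -2.2]
opening: 0.0435
```

```bash
cat >> m.py <<'E'
def load(f):
    d=np.load(f"pics/{f}.npz"); hsv=cv2.cvtColor(d["rgb"],cv2.COLOR_RGB2HSV); return d["P"],hsv
def boardtilt(P,s,lo=-30,hi=50):
    "tilt of held board top in tool frame"
    M=R.from_euler('xyz',s["ee_rot"],degrees=True).as_matrix(); T=(P-s["position"])@M
    return T
E
python3 - <<'E'
from m import *
c=snap("wrist","w3"); s=arm.get_state(); print(s["time"],s["position"],s["ee_rot"],s["ft_force"],s["moment"],s["opening"])
P,hsv=load("w3"); z=P[...,2]; white=(hsv[...,1]<60)&(hsv[...,2]>80)
near=(np.hypot(P[...,0]-.50,P[...,1]+.205)<.16)
for nm,m in dict(top32=near&white&(abs(z-.0325)<.004),ridge=near&white&(z>.014)&(z<.023),ply=near&~white&(z>.009)&(z<.0155)).items():
    m=cv2.morphologyEx(m.astype(np.uint8),cv2.MORPH_OPEN,np.ones((3,3),np.uint8))
    nl,l,st,_=cv2.connectedComponentsWithStats(m); j=1+np.argmax(st[1:,4]); q=P[l==j]
    print(nm,len(q),rect(q),np.median(q,0),st[j])
E
```

```text
6.6 [ 0.59718722 -0.17728388  0.19778616] [ 1.79967982e+02 -8.94679803e-03 -1.64696945e+02] [ 0.76551683  0.86692266 -2.64047698] [-0.01217871 -0.0426503  -0.02108978] 0.043776142351045655
top32 17899 [ 480.4 -208.5   72.7  180.4   15.1] [ 0.47886241 -0.20869394  0.03279589] [  219     6   209    90 17899]
ridge 4379 [ 525.6 -196.1   22.7  179.7   15.2] [ 0.52616078 -0.19969888  0.0180882 ] [ 231   95  184   25 4379]
ply 1941 [ 485.8 -207.2  105.5  200.5   15.3] [ 0.44634064 -0.25339992  0.01279892] [ 214    0  218  120 1941]
```

View pics/w3.png

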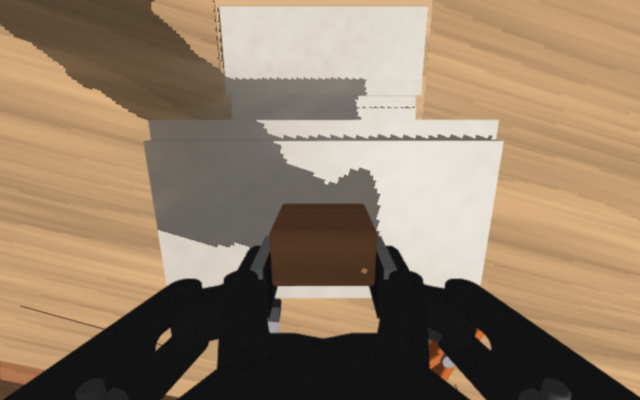

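```bash
cat >> m.py <<'E'
E0=np.array([.5153,-.1990]); A=np.radians(15.15); EX=np.array([np.cos(A),np.sin(A)]); EY=np.array([-np.sin(A),np.cos(A)])
def uv(p): d=np.array(p[:2])-E0; return np.round([d@EX*1e3,d@EY*1e3,p[2]*1e3],2)
def w(u,v): return E0+EX*u/1e3+EY*v/1e3
E
python3 - <<'E'
from m import *
s=arm.get_state(); print(uv(s["position"]))
t=w(-100.5,0); print(t); plan(t[0],t[1],.095,195.15)
# shoulder line in tool frame
P,hsv=load("w3"); T=boardtilt(P,s)
k=(abs(T[...,2]-.0265)<.002)&(abs(T[...,1])<.085)&(T[...,0]>.0)&(T[...,0]<.075)
ys=[];xs=[]
for a in np.arange(-80,81,5):
    q=T[k&(abs(T[...,1]*1e3-a)<2.5)]
    if len(q): ys.append(a); xs.append(q[:,0].max()*1e3)
print(np.polyfit(ys,xs,1)); q=T[k|((abs(T[...,2]-.0265)<.002)&(T[...,0]>-.05)&(T[...,0]<.075)&(abs(T[...,1])<.12))]; print(rect(q),q.min(0),q.max(0))
E
```

```text
[ 84.72  -0.44 197.79]
[ 0.41829288 -0.22526537]
units [7.41 0.04 4.11] turn 0.03
[-1.06185036e-03  5.49691319e+01]
[9.600e+00 4.000e-01 9.080e+01 1.814e+02 1.000e-01] [-0.03576338 -0.09035218  0.02450001] [0.05507429 0.09109369 0.02762542]
```

Request:
apply_moves(deltas=[0.5,0,0,0,40,1.5,0,0,0,40,2.6,0,0,0,40,3.8,0,0,0,40,5,0,0.4,0,40,6.1,0,1,0,40,7,0,1.7,0,40,7.41,0,2.4,0,40])

```text
time: 7.27
position: [0.4163, -0.2263, 0.1377]
ee_rot: [-180.0, -0.0, -164.7]
ft_force: [-0.5, 0.5, -1.9]
opening: 0.0436
```

Request:
apply_moves(deltas=[0,0,0.5,0,40,0,0,1,0,40,0,0,1.4,0,40,0,0,1.65,0,40,0,0,1.71,0,40,0,0,1.71,0,40,0,0,1.71,0,40])

```text
time: 7.85
position: [0.4191, -0.2274, 0.0955]
ee_rot: [-180.0, 0.0, -164.7]
ft_force: [-0.5, -0.2, -2.0]
opening: 0.0439
```

```bash
python3 - <<'E'
from m import *
s=arm.get_state(); print(s["time"],uv(s["position"]),s["ee_rot"],s["ft_force"],s["moment"])
E
```

```text
7.85 [-100.27   -2.25   95.5 ] [-1.79960325e+02  2.62828106e-02 -1.64715441e+02] [-0.46030779 -0.24846745 -2.04570392] [-0.01105276  0.04899855 -0.00682864]
```

Request:
apply_moves(deltas=[0,0,0.1,0,40,0,0,0.22,0,40,0,0,0.36,0,40,0,0,0.48,0,40,0,0,0.54,0,40,0,0,0.56,0,40,0,0,0.58,0,40,0,0,0.6,0,40])

```text
time: 8.52
position: [0.4186, -0.2274, 0.08]
ee_rot: [-180.0, -0.0, -164.8]
ft_force: [0.1, 0.0, -2.1]
opening: 0.0437
```

Request:
apply_moves(deltas=[0,0,0.02,0,40,0,0,0.04,0,40,0,0,0.06,0,40,0,0,0.08,0,40,0,0,0.1,0,40,0,0,0.12,0,40])

```text
time: 9.02
position: [0.4184, -0.2275, 0.0776]
ee_rot: [-180.0, -0.0, -164.8]
ft_force: [-3.4, 1.7, 8.5]
opening: 0.0435
```

```bash
cat >> m.py <<'E'
def tilt(f):
    snap("wrist",f); s=arm.get_state(); P,hsv=load(f); T=boardtilt(P,s)*1e3
    wh=(hsv[...,1]<60)&(hsv[...,2]>60)&(abs(T[...,1])<88)&(T[...,0]>20)&(T[...,0]<49)&(T[...,2]>15)&(T[...,2]<55)
    q=T[wh]; med=np.median(q[:,2]); 
    for _ in range(3):
        c=np.polyfit(q[:,0],q[:,2],1); r=q[:,2]-np.polyval(c,q[:,0]); q=q[abs(r)<2.5]
    k=wh=(abs(T[...,2]-np.polyval(c,T[...,0]))<1.5)&(abs(T[...,1])<85)&(T[...,0]>0)&(T[...,0]<75)&(hsv[...,1]<60)
    sh=[T[k&(abs(T[...,1]-a)<3)][:,0].max() for a in (-60,-30,0,30,60)]
    print("t",s["time"],"uvz",uv(s["position"]),"yaw",s["ee_rot"][2],"F",np.round(s["ft_force"],1),"M",np.round(s["moment"],3))
    x=np.median(sh); print("tilt rad",np.arctan(c[0]).round(4),"z at tool x=0:",c[1].round(2),"shoulder tool x",np.round(sh,1),"z",np.polyval(c,x).round(2))
    d=EX@[np.cos(np.radians(s["ee_rot"][2])),np.sin(np.radians(s["ee_rot"][2]))]
    p=uv(s["position"]); print("shoulder u,z:",(p[0]+x*d).round(2),(p[2]-np.polyval(c,x)).round(2))
E
python3 - <<'E'
from m import *
tilt("t1")
E
```

```text
t 9.0667 uvz [-100.86   -2.16   77.66] yaw -164.75543919110638 F [-2.2  1.3  2.6] M [0.201 0.341 0.011]
tilt rad 0.0039 z at tool x=0: 24.91 shoulder tool x [54.6 54.9 54.9 54.8 54.8] z 25.13
shoulder u,z: -155.69 52.53
```

Request:
apply_moves(deltas=[0,0,0.01,0,40,0,0,0.02,0,40,0,0,0.03,0,40,0,0,0.04,0,40])

```text
time: 9.4
position: [0.4182, -0.2276, 0.0773]
ee_rot: [-179.9, -0.0, -164.8]
ft_force: [-5.8, 2.4, 11.8]
opening: 0.0439
```

Request:
apply_moves(deltas=[0,0,0.01,0,40,0,0,0.02,0,40,0,0,0.03,0,40,0,0,0.04,0,40])

```text
time: 9.73
position: [0.4177, -0.2277, 0.0766]
ee_rot: [-179.9, -0.1, -164.8]
ft_force: [-7.2, 1.6, 14.9]
opening: 0.0439
```

```bash
python3 - <<'E'
from m import *
tilt("t2")
E
```

```text
t 9.7833 uvz [-101.72   -2.16   76.55] yaw -164.77897734796727 F [-6.6  1.4 14.3] M [0.366 1.379 0.023]
tilt rad 0.0262 z at tool x=0: 24.53 shoulder tool x [54.3 54.4 54.4 54.3 54.3] z 25.95
shoulder u,z: -156.02 50.6
```

Request:
apply_moves(deltas=[0,0,-0.1,0,40,0,0,-0.3,0,40,0,0,-0.7,0,40,0,0,-1.2,0,40,0,0,-1.6,0,40,0,0,-1.6,0,40])

```text
time: 10.28
position: [0.42, -0.2284, 0.1175]
ee_rot: [-179.8, 0.1, -164.7]
ft_force: [0.6, -1.2, -2.8]
opening: 0.0437
```

```bash
python3 - <<'E'
from m import *
P=np.load("pics/scene.npz")["P"]; print("yellow",P[150,275],P[152,320],P[158,275])
tilt("t3")
plan(.455,.02,.115,195.15)
E
```

```text
yellow [0.30382304 0.19038117 0.02190787] [0.40481592 0.31147248 0.00313282] [3.16877907e-01 1.77298240e-01 6.58314425e-05]
t 10.3333 uvz [-99.98  -3.1  116.44] yaw -164.74672311837605 F [ 0.2  0.1 -2.9] M [ 0.082  0.019 -0.033]
tilt rad 0.0234 z at tool x=0: 23.57 shoulder tool x [54.1 54.  54.1 54.  54. ] z 24.83
shoulder u,z: -154.03 91.61
units [-3.98  9.2   0.06] turn 0.02
```

Request:
apply_moves(deltas=[-0.3,0.6,0,0,40,-0.8,1.8,0,0,40,-1.4,3.2,0,0,40,-2,4.7,0,0,40,-2.6,6.1,0.4,0,40,-3.3,7.5,1,0,40,-3.8,8.7,1.6,0,40,-3.98,9.2,2,0,40])

```text
time: 11.0
position: [0.4533, 0.0244, 0.0636]
ee_rot: [179.9, -0.0, -164.5]
ft_force: [0.6, -0.6, -2.0]
opening: 0.0436
```

Request:
apply_moves(deltas=[0,0,0.3,0,40,0,0,0.5,0,40,0,0,0.6,0,40,0,0,0.66,0,40,0,0,0.72,0,40,0,0,0.78,0,40,0,0,0.82,0,40,0,0,0.86,0,40])

```text
time: 11.67
position: [0.4557, 0.0199, 0.0453]
ee_rot: [-179.9, 0.2, -164.8]
ft_force: [-4.2, -0.2, 23.0]
opening: 0.0434
```

Request:
apply_moves(deltas=[0,0,-0.1,0,50,0,0,-0.1,0,60,0,0,-0.1,0,60,0,0,-0.5,0,60,0.3,0,-0.9,0,60,0.7,0,-1.1,0,60,1,0,-1.2,0,60,1,0,-1.2,0,60])

```text
time: 12.33
position: [0.428, 0.0139, 0.0736]
ee_rot: [180.0, -0.1, -164.8]
ft_force: [-1.0, 0.8, -0.7]
opening: 0.0603
```

```bash
python3 - <<'E'
from m import *
tilt("t4")
d=cv2.imread("pics/t4.png"); s=arm.get_state(); print(s["position"],s["opening"])
P,hsv=load("t4"); T=boardtilt(P,s)*1e3
m=(P[...,2]>.056)&(P[...,2]<.064)&(abs(T[...,1])<30)&(hsv[...,1]>70)&(hsv[...,2]>40); q=T[m]; print(len(q),rect(q/1e3),np.percentile(q,[1,50,99],axis=0))
E
```

```text
t 12.3833 uvz [-27.75 228.15  73.46] yaw -164.79053932887666 F [-0.1  0.3 -0. ] M [-0.012 -0.031 -0.009]
tilt rad 0.0556 z at tool x=0: 51.38 shoulder tool x [27.8 27.7 27.7 27.7 27.8] z 52.92
shoulder u,z: -55.49 20.54
[0.4288901  0.01397136 0.07346221] 0.05999967985000841
3740 [-16.8  -0.6  26.1  43.4   0.2] [[-29.13752147 -21.66926982  11.42193209]
 [-15.22983444  -0.66380596  12.73600866]
 [ -4.13202469  20.40267474  17.01597572]]
```

View pics/t4.png

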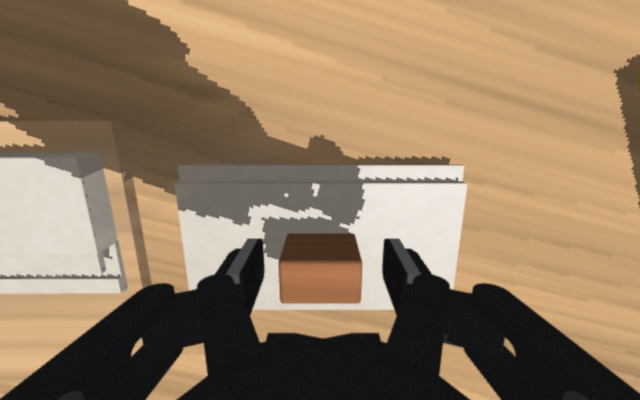

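Request:
apply_moves(deltas=[-0.04,-0.02,0.16,0,60,-0.04,-0.02,0.16,0,52,-0.04,-0.02,0.16,0,46,-0.04,-0.02,0.16,0,40,-0.04,-0.02,0.16,0,40,-0.04,-0.02,0.16,0,40,-0.04,-0.02,0.16,0,40], squeeze=20)

```text
time: 12.97
position: [0.431, 0.0139, 0.0693]
ee_rot: [180.0, -0.0, -164.8]
ft_force: [-0.9, -0.6, -1.8]
opening: 0.0432
```

Request:
apply_moves(deltas=[0,0,-0.05,0,40,0,0,-0.15,0,40,0,0,-0.3,0,40,0,0,-0.5,0,40,0,0,-0.8,0,40,0,0,-1.1,0,40,0,0,-1.4,0,40,0,0,-1.5,0,40])

```text
time: 13.63
position: [0.432, 0.0137, 0.1087]
ee_rot: [-179.9, 0.1, -164.8]
ft_force: [1.2, -0.1, -1.9]
opening: 0.0425
```

```bash
python3 - <<'E'
from m import *
tilt("t5")
t=w(-90,0); print(t); plan(t[0],t[1],.120,195.15)
E
```

```text
t 13.6833 uvz [-24.74 227.1  108.63] yaw -164.7511530218018 F [ 0.8 -0.  -1.5] M [-0.033 -0.     0.03 ]
tilt rad 0.4237 z at tool x=0: 37.16 shoulder tool x [40.6 40.6 40.5 40.5 40.3] z 55.43
shoulder u,z: -65.24 53.2
[ 0.42842796 -0.22252122]
units [ 2.63 -9.08 -0.45] turn 0.02
```

View pics/t5.png

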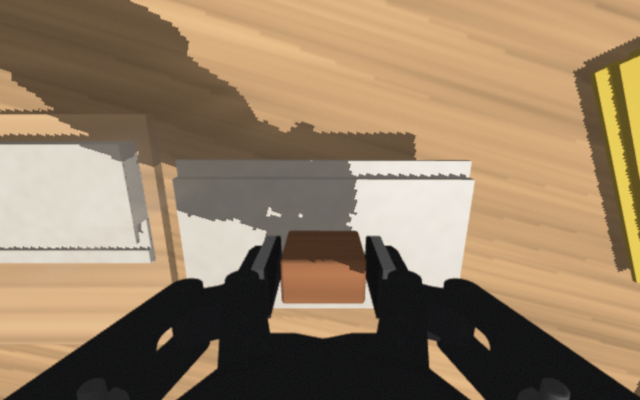

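```bash
sed -i 's/&(T\[...,0\]>20)&(T\[...,0\]<49)&(T\[...,2\]>15)&(T\[...,2\]<55)/\&(T[...,0]>14)\&(T[...,0]<hi)\&(T[...,2]>15)\&(T[...,2]<75)\&(P[...,2]>zmin)\&(hsv[...,1]<60)/; s/def tilt(f)/def tilt(f,hi=30,zmin=.03)/; s/&(hsv\[...,1\]<60)$/\&(hsv[...,1]<60)/; s/(abs(T\[...,1\])<85)&(T\[...,0\]>0)&(T\[...,0\]<75)/(abs(T[...,1])<85)\&(T[...,0]>0)\&(T[...,0]<75)\&(P[...,2]>zmin)/' m.py
python3 - <<'E'
from m import *
tilt("t6")
E
```

```text
t 13.7333 uvz [-24.99 227.18 108.01] yaw -164.7547269295642 F [-0.5 -0.4 -2.1] M [ 0.027  0.037 -0.06 ]
tilt rad -0.0153 z at tool x=0: 47.5 shoulder tool x [30.5 30.4 30.4 30.2 30.1] z 47.04
shoulder u,z: -55.38 60.97
```

```bash
python3 - <<'E'
from m import *
t=w(-129,0); print(t); plan(t[0],t[1],.120,195.15)
E
```

```text
[ 0.3907834  -0.23271376]
units [ 4.18 -9.08 -0.48] turn 0.02
```

Request:
apply_moves(deltas=[0.1,-0.3,-0.3,0,40,0.4,-1,-0.48,0,40,0.9,-2.1,-0.48,0,40,1.5,-3.4,-0.48,0,40,2.1,-4.7,-0.48,0,40,2.7,-6,-0.48,0,40,3.3,-7.2,-0.48,0,40,3.8,-8.3,-0.48,0,40])

```text
time: 14.4
position: [0.3928, -0.2136, 0.1193]
ee_rot: [-180.0, -0.0, -164.8]
ft_force: [1.0, -0.7, -2.0]
opening: 0.0428
```

Request:
apply_moves(deltas=[0.25,-0.5,0,0,40,0.38,-0.75,0,0,40,0.38,-0.78,0.1,0,40,0.38,-0.78,0.2,0,40,0.38,-0.78,0.3,0,40,0.38,-0.78,0.4,0,40,0.38,-0.78,0.48,0,40,0.38,-0.78,0.52,0,40])

```text
time: 15.07
position: [0.3899, -0.2316, 0.1056]
ee_rot: [180.0, -0.0, -164.7]
ft_force: [0.0, 0.4, -1.7]
opening: 0.0426
```

```bash
python3 - <<'E'
from m import *
tilt("t7")
E
```

```text
t 15.1167 uvz [-129.63    1.22  105.57] yaw -164.67543581427566 F [-0.3 -0.7 -2.4] M [-0.003  0.009 -0.085]
tilt rad -0.026 z at tool x=0: 48.24 shoulder tool x [30.9 30.9 30.7 30.6 30.4] z 47.45
shoulder u,z: -160.29 58.12
```

Request:
apply_moves(deltas=[0,0,0.04,0,40,0,0,0.08,0,40,0,0,0.11,0,40,0,0,0.14,0,40,0,0,0.16,0,40,0,0,0.18,0,40,0,0,0.2,0,40,0,0,0.22,0,40])

```text
time: 15.78
position: [0.3899, -0.2328, 0.1006]
ee_rot: [-180.0, -0.0, -164.8]
ft_force: [-0.6, -0.4, -0.8]
opening: 0.0429
```

Request:
apply_moves(deltas=[0,0,0.02,0,40,0,0,0.04,0,40,0,0,0.06,0,40,0,0,0.08,0,40])

```text
time: 16.12
position: [0.3898, -0.2328, 0.0987]
ee_rot: [-180.0, -0.0, -164.8]
ft_force: [-2.3, -0.3, 0.8]
opening: 0.0429
```

```bash
python3 - <<'E'
from m import *
tilt("t8")
E
```

```text
t 16.1667 uvz [-129.97    0.2    98.6 ] yaw -164.76182940718317 F [-2.2 -0.8  2. ] M [-0.162  0.354 -0.002]
tilt rad 0.1358 z at tool x=0: 47.15 shoulder tool x [27.9 27.8 27.8 27.6 27.7] z 50.95
shoulder u,z: -157.77 47.65
```

```bash
sed -i 's/hi=30/hi=24/; s/>14)/>0)/' m.py; python3 - <<'E'
from m import *
tilt("t9")
E
```

```text
t 16.2167 uvz [-129.9     0.19   98.65] yaw -164.75955226892032 F [-2.2 -0.8  1.8] M [-0.11  0.4  -0.01]
tilt rad 0.0537 z at tool x=0: 48.84 shoulder tool x [28.  28.  27.8 27.6 27.6] z 50.33
shoulder u,z: -157.72 48.32
```

Request:
apply_moves(deltas=[0,0,0.02,0,40,0,0,0.04,0,40,0,0,0.06,0,40,0,0,0.08,0,40])

```text
time: 16.55
position: [0.3897, -0.2328, 0.0967]
ee_rot: [-180.0, -0.0, -164.8]
ft_force: [-5.0, -1.3, 4.6]
opening: 0.0431
```

```bash
python3 - <<'E'
from m import *
tilt("t10")
E
```

```text
t 16.6 uvz [-130.08    0.21   96.6 ] yaw -164.76686034605126 F [-5.5 -0.7  5.4] M [-0.239  0.799 -0.037]
tilt rad 0.0927 z at tool x=0: 49.08 shoulder tool x [26.5 26.3 26.1 25.9 25.8] z 51.51
shoulder u,z: -156.17 45.09
```

Request:
apply_moves(deltas=[0.03,0,0.02,0,40,0.06,0,0.05,0,40,0.1,0,0.08,0,40,0.13,0,0.11,0,40,0.16,0,0.14,0,40,0.19,0,0.17,0,40])

```text
time: 17.1
position: [0.3855, -0.2339, 0.0922]
ee_rot: [-180.0, 0.0, -164.8]
ft_force: [-1.4, -0.2, 2.2]
opening: 0.0425
```

```bash
python3 - <<'E'
from m import *
tilt("t11",hi=21)
E
```

```text
t 17.15 uvz [-134.49    0.25   92.05] yaw -164.75591869478077 F [-2.5 -2.5  1.1] M [-0.201  0.148  0.006]
tilt rad 0.1775 z at tool x=0: 50.06 shoulder tool x [22.6 22.5 22.4 22.5 22.2] z 54.09
shoulder u,z: -156.96 37.96
```

Request:
apply_moves(deltas=[0.03,0,0.03,0,40,0.06,0,0.06,0,40,0.1,0,0.1,0,40,0.14,0,0.14,0,40,0.18,0,0.17,0,40,0.21,0,0.2,0,40,0.25,0,0.24,0,40,0.28,0,0.27,0,40])

```text
time: 17.82
position: [0.3784, -0.2355, 0.0853]
ee_rot: [180.0, -0.0, -164.8]
ft_force: [-0.1, -0.0, -0.2]
opening: 0.043
```

```bash
python3 - <<'E'
from m import *
tilt("t12",hi=16,zmin=.022)
E
```

```text
t 17.8667 uvz [-141.87    0.54   85.23] yaw -164.75637104554275 F [-0.1 -0.4 -0.7] M [ 0.028 -0.148  0.004]
tilt rad 0.2839 z at tool x=0: 51.96 shoulder tool x [17.1 17.1 17.1 17.1 16.9] z 56.94
shoulder u,z: -158.95 28.29
```

Request:
apply_moves(deltas=[0.03,0,0.03,0,40,0.06,0,0.06,0,40,0.08,0,0.09,0,40,0.08,0,0.09,0,40,0.08,0,0,0,40,0.1,0,-0.2,0,40,0.1,0,-0.5,0,40,0.1,0,-1,0,40])

```text
time: 18.53
position: [0.3753, -0.2357, 0.1103]
ee_rot: [179.9, -0.1, -164.8]
ft_force: [-0.3, -0.0, -3.2]
opening: 0.0427
```

Request:
apply_moves(deltas=[0,0,-0.5,0,40,0,0,-0.8,0,40,0,0,-1,0,40,0,0,-1,0,40])

```text
time: 18.87
position: [0.3767, -0.2369, 0.1368]
ee_rot: [-179.9, 0.1, -164.8]
ft_force: [-0.3, -0.7, -2.3]
opening: 0.0429
```

```bash
python3 - <<'E'
from m import *
tilt("t13",hi=14)
E
```

```text
t 18.9167 uvz [-143.89    0.    136.03] yaw -164.75261590754914 F [ 0.1  0.1 -2.1] M [-0.002  0.104 -0.045]
tilt rad 0.1692 z at tool x=0: 49.36 shoulder tool x [22.4 22.3 22.5 22.3 22. ] z 53.18
shoulder u,z: -166.22 82.85
```

Request:
apply_moves(deltas=[0,0,0.3,0,40,-0.1,0,0.7,0,40,-0.25,0,1.1,0,40,-0.38,0,1.4,0,40,-0.38,0,1.5,0,40,-0.38,0,1.56,0,40,-0.38,0,1.6,0,40,-0.38,0,1.63,0,40])

```text
time: 19.58
position: [0.3854, -0.2339, 0.0947]
ee_rot: [-180.0, -0.0, -164.7]
ft_force: [0.4, -0.5, -1.9]
opening: 0.0428
```

Request:
apply_moves(deltas=[0,0,0.03,0,40,0,0,0.06,0,40,0,0,0.09,0,40,0.02,0,0.12,0,40,0.05,0,0.15,0,40,0.08,0,0.18,0,40,0.11,0,0.21,0,40,0.14,0,0.24,0,40])

```text
time: 20.25
position: [0.382, -0.2349, 0.0888]
ee_rot: [-180.0, 0.0, -164.8]
ft_force: [1.0, 0.1, -0.8]
opening: 0.0427
```

```bash
python3 - <<'E'
from m import *
tilt("t14",hi=15,zmin=.025)
E
```

```text
t 20.3 uvz [-138.23    0.26   88.7 ] yaw -164.7631521711009 F [-0.3 -0.5 -2.2] M [-0.058 -0.053  0.01 ]
tilt rad 0.2369 z at tool x=0: 50.95 shoulder tool x [19.3 19.4 19.3 19.4 19.3] z 55.62
shoulder u,z: -157.57 33.08
```

Request:
apply_moves(deltas=[0.03,0,0.03,0,40,0.06,0,0.06,0,40,0.09,0,0.1,0,40,0.12,0,0.13,0,40,0.15,0,0.16,0,40,0.18,0,0.19,0,40,0.18,0,0.2,0,40,0.18,0,0.2,0,40])

```text
time: 20.97
position: [0.3775, -0.236, 0.0838]
ee_rot: [-180.0, -0.0, -164.8]
ft_force: [-0.2, -0.2, 2.0]
opening: 0.0427
```

Request:
apply_moves(deltas=[0,0,0,0,40,0,0,0,0,40,0,0,0,0,40,0,0,0,0,40], squeeze=80)

```text
time: 21.3
position: [0.3774, -0.2361, 0.0839]
ee_rot: [-180.0, -0.0, -164.8]
ft_force: [-2.7, -1.4, 1.1]
opening: 0.0411
```

```bash
python3 - <<'E'
from m import *
tilt("t15",hi=13,zmin=.02)
E
```

```text
t 21.35 uvz [-142.83    0.25   83.86] yaw -164.76568558945368 F [-2.2 -0.5  1.5] M [-0.212  0.474  0.   ]
tilt rad 0.3171 z at tool x=0: 52.92 shoulder tool x [15.9 15.7 15.6 15.7 15.6] z 58.07
shoulder u,z: -158.53 25.79
```

Request:
apply_moves(deltas=[0.02,0,-0.03,0,40,0.04,0,-0.1,0,40,0.05,0,-0.25,0,40,0.05,0,-0.45,0,40,0.05,0,-0.7,0,40,0.05,0,-0.95,0,40,0.05,0,-1.15,0,40,0.05,0,-1.25,0,40])

```text
time: 22.02
position: [0.3768, -0.2366, 0.1161]
ee_rot: [-179.9, 0.0, -164.8]
ft_force: [-0.8, 0.2, -2.0]
opening: 0.0413
```

```bash
python3 - <<'E'
from m import *
tilt("t16",hi=13)
E
```

```text
t 22.0667 uvz [-143.42   -0.27  116.24] yaw -164.74908064812448 F [-0.2  0.1 -1.8] M [-0.009  0.044 -0.017]
tilt rad 0.1607 z at tool x=0: 50.45 shoulder tool x [22.8 22.8 22.5 22.7 22.5] z 54.14
shoulder u,z: -166.15 62.1
```

Request:
apply_moves(deltas=[-0.2,0.5,0,0,40,-0.8,1.6,0,0,40,-1.5,3,0,0,40,-2.2,4.4,0,0,40,-2.9,5.8,0.2,0,40,-3.6,7.1,0.6,0,40,-4,7.8,1,0,40,-4.1,8,1.3,0,40], squeeze=20)

```text
time: 22.73
position: [0.4228, -0.0134, 0.0821]
ee_rot: [180.0, 0.0, -164.5]
ft_force: [-0.9, 0.6, -2.3]
opening: 0.0407
```

Request:
apply_moves(deltas=[0,0,0.15,0,40,0,0,0.3,0,40,0,0,0.4,0,40,0,0,0.5,0,40,0,0,0.6,0,40,0,0,0.6,0,46,0,0,0.6,0,54,0,0,0.6,0,60])

```text
time: 23.4
position: [0.4231, -0.0173, 0.0679]
ee_rot: [-180.0, 0.0, -164.9]
ft_force: [-0.1, -0.2, 0.7]
opening: 0.0598
```

```bash
cat > pull.py <<'E'
from m import *
def pull(f):
    tilt(f,hi=24,zmin=.012); s=arm.get_state(); P,hsv=load(f); T=boardtilt(P,s)*1e3
    m=(P[...,2]>.056)&(P[...,2]<.064)&(abs(T[...,1])<30)&(hsv[...,1]>70)&(hsv[...,2]>40); q=T[m]; print(len(q),rect(q/1e3),np.percentile(q,[1,50,99],axis=0)[:,2])
E
python3 -c "
from pull import *
pull('t17')"
```

```text
t 23.45 uvz [-41.71 199.67  67.73] yaw -164.8389056437296 F [ 0.2  0.4 -0.7] M [0.018 0.003 0.   ]
tilt rad 0.0597 z at tool x=0: 46.52 shoulder tool x [20.5 20.4 20.2 20.1 20.2] z 47.73
shoulder u,z: -61.95 20.0
3932 [-24.6   0.2  26.8  43.5   0.1] [ 5.68381516  7.0317481  11.15059653]
```

Request:
apply_moves(deltas=[-0.5,0,0,0,60,-1,0,0,0,60,-1.4,0,0.06,0,60,-1.62,0,0.06,0,60,-1.62,0,0.06,0,60,-1.62,0,0.06,0,52,-1.62,0,0.06,0,46,-1.62,0,0.06,0,40])

```text
time: 24.12
position: [0.4612, -0.006, 0.0661]
ee_rot: [-180.0, -0.0, -164.8]
ft_force: [0.2, -0.6, -0.5]
opening: 0.0428
```

Request:
apply_moves(deltas=[0,0,0,0,40,0,0,0,0,40,0,0,0,0,40,0,0,-0.1,0,40,0,0,-0.3,0,40,0,0,-0.7,0,40,0,0,-1.2,0,40,0,0,-1.6,0,40])

```text
time: 24.78
position: [0.4617, -0.0055, 0.1067]
ee_rot: [180.0, -0.0, -164.7]
ft_force: [1.1, -0.9, -2.2]
opening: 0.0428
```

Request:
apply_moves(deltas=[0,0,0,0,40,0,0,0,0,40])

```text
time: 24.95
position: [0.4623, -0.0057, 0.1065]
ee_rot: [-180.0, 0.1, -164.7]
ft_force: [-0.8, -0.6, -3.0]
opening: 0.0433
```

```bash
python3 -c "
from m import *
tilt('t18',hi=40)
t=w(-98,0); plan(t[0],t[1],.115,195.15)"
```

```text
t 25.0 uvz [ -1.16 200.66 105.86] yaw -164.751482682066 F [ 0.6  0.7 -2.8] M [ 0.023 -0.028  0.029]
tilt rad 0.0079 z at tool x=0: 44.66 shoulder tool x [59.2 59.2 59.1 58.6 58.6] z 45.12
shoulder u,z: -60.24 60.74
units [ 3.89 -8.02 -0.37] turn 0.02
```

Request:
apply_moves(deltas=[0.2,-0.5,-0.2,0,40,0.7,-1.5,-0.3,0,40,1.4,-2.8,-0.3,0,40,2,-4.1,-0.3,0,40,2.7,-5.4,-0.3,0,40,3.3,-6.7,-0.3,0,40,3.8,-7.7,-0.1,0,40,3.95,-8.02,0.1,0,40])

```text
time: 25.67
position: [0.4188, -0.229, 0.103]
ee_rot: [-179.9, -0.0, -165.0]
ft_force: [0.4, -0.7, -4.0]
opening: 0.0431
```

Request:
apply_moves(deltas=[0,0,0.06,0,40,0,0,0.12,0,40,0,0,0.15,0,40,0,0,0.18,0,40,0,0,0.21,0,40,0,0,0.24,0,40,0,0,0.26,0,40,0,0,0.28,0,40])

```text
time: 26.33
position: [0.4191, -0.2247, 0.0969]
ee_rot: [-180.0, -0.0, -164.7]
ft_force: [-3.2, 0.8, 3.8]
opening: 0.0431
```

```bash
python3 -c "
from m import *
tilt('t19',hi=40)"
```

```text
t 26.3833 uvz [-99.7    0.32  96.82] yaw -164.72250712533938 F [-2.1  0.4  2.1] M [0.223 0.413 0.032]
tilt rad 0.0372 z at tool x=0: 45.0 shoulder tool x [58.5 58.5 58.4 57.9 57.9] z 47.18
shoulder u,z: -158.14 49.64
```

Request:
apply_moves(deltas=[0.04,0,0.02,0,40,0.08,0,0.04,0,40,0.12,0,0.07,0,40,0.15,0,0.09,0,40,0.19,0,0.11,0,40,0.23,0,0.13,0,40,0.27,0,0.16,0,40,0.3,0,0.18,0,40])

```text
time: 27.05
position: [0.4121, -0.2274, 0.092]
ee_rot: [-180.0, 0.0, -164.8]
ft_force: [-0.4, 0.2, 0.5]
opening: 0.0433
```

Request:
apply_moves(deltas=[0.04,0,0.02,0,40,0.08,0,0.04,0,40,0.12,0,0.07,0,40,0.15,0,0.09,0,40])

```text
time: 27.38
position: [0.4084, -0.2284, 0.0898]
ee_rot: [-180.0, 0.0, -164.8]
ft_force: [0.6, 0.1, -0.3]
opening: 0.043
```

```bash
python3 -c "
from m import *
tilt('t20',hi=36,zmin=.025)"
```

```text
t 27.4333 uvz [-111.     -0.36   89.73] yaw -164.76949456246115 F [ 0.4 -0.3  0.1] M [-0.041 -0.186  0.009]
tilt rad 0.2218 z at tool x=0: 45.09 shoulder tool x [49.8 49.8 49.8 49.7 49.7] z 56.31
shoulder u,z: -160.77 33.42
```

Request:
apply_moves(deltas=[0.04,0,0.03,0,40,0.08,0,0.06,0,40,0.12,0,0.09,0,40,0.16,0,0.11,0,40,0.19,0,0.14,0,40,0.2,0,0.15,0,40,0.2,0,0.15,0,40])

```text
time: 28.02
position: [0.4034, -0.2294, 0.086]
ee_rot: [-180.0, -0.0, -164.8]
ft_force: [-0.4, -0.2, 0.5]
opening: 0.0429
```

Request:
apply_moves(deltas=[0,0,-0.05,0,40,0,0,-0.15,0,40,0,0,-0.35,0,40,0,0,-0.6,0,40,0,0,-0.9,0,40,0,0,-1.2,0,40,0,0,-1.3,0,40])

```text
time: 28.6
position: [0.4043, -0.23, 0.1202]
ee_rot: [-179.9, 0.1, -164.8]
ft_force: [-0.1, -0.6, -1.3]
opening: 0.0427
```

```bash
python3 -c "
from m import *
tilt('t21',hi=36)"
```

```text
t 28.65 uvz [-115.22   -0.98  120.19] yaw -164.75102554270953 F [ 1.  -0.7 -2.8] M [-0.06   0.031 -0.014]
tilt rad 0.2274 z at tool x=0: 45.26 shoulder tool x [50.  50.  49.9 49.4 49.3] z 56.8
shoulder u,z: -165.11 63.39
```

Request:
apply_moves(deltas=[-0.2,0.02,-0.1,0,40,-0.6,0.04,-0.2,0,40,-1.2,0.04,-0.2,0,40,-1.9,0.04,-0.2,0,40,-2.6,0.04,-0.2,0,40,-3.3,0.04,-0.2,0,40,-4,0.04,-0.2,0,40,-4.7,0.04,-0.2,0,40])

```text
time: 29.32
position: [0.5181, -0.1967, 0.1232]
ee_rot: [180.0, -0.0, -164.7]
ft_force: [1.3, 0.8, -2.3]
opening: 0.043
```

Request:
apply_moves(deltas=[-0.7,0,0,0,40,-1.4,0,0,0,40,-2,0,0,0,40,-2.5,0,0,0,40,-2.9,0,0,0,40,-3.1,0,0.1,0,40,-3.1,0,0.2,0,40,-3.1,0,0.3,0,40])

```text
time: 29.98
position: [0.5911, -0.1769, 0.1153]
ee_rot: [180.0, -0.1, -164.7]
ft_force: [-0.5, -0.1, -1.6]
opening: 0.0426
```

```bash
python3 -c "
from m import *
tilt('t22',hi=36,zmin=.038)
P,hsv=load('t22'); s=arm.get_state(); T=boardtilt(P,s)*1e3
m=(hsv[...,1]<60)&(T[...,0]>25)&(T[...,0]<45)&(T[...,2]<60)&(T[...,2]>45); print('y ext',np.percentile(T[m][:,1],[.5,99.5]))
m=(hsv[...,1]<60)&(abs(P[...,2]-.0325)<.004)&(np.hypot(P[...,0]-.4804,P[...,1]+.2085)<.12)&(hsv[...,2]>60)
q=P[m]; r=rect(q); print(r, uv([r[0]/1e3,r[1]/1e3,0]))
d=(q[:,:2]-E0)@np.c_[EX,EY]*1e3; print('edge u',[np.percentile(d[abs(d[:,1]-a)<8][:,0],98.5).round(1) for a in (-60,-30,0,30,60)], 'v',np.percentile(d[:,1],[.5,99.5]))
"
```

```text
t 30.0333 uvz [ 78.32   1.73 114.77] yaw -164.76128661994434 F [-0.5  0.7 -2.9] M [ 0.02  -0.004 -0.038]
tilt rad 0.2259 z at tool x=0: 44.93 shoulder tool x [49.2 49.2 49.1 49.1 48.6] z 56.23
shoulder u,z: 29.18 58.54
y ext [-88.14638901  89.38584392]
[ 488.3 -206.3   56.4  180.9   15.2] [-2.797e+01  1.000e-02  0.000e+00]
edge u [np.float64(-0.5), np.float64(-0.5), np.float64(-0.5), np.float64(-0.6), np.float64(-0.6)] v [-88.52712786  88.83913086]
```

Request:
apply_moves(deltas=[0,-0.04,0.1,0,40,0,-0.08,0.25,0,40,0,-0.08,0.4,0,40,0,-0.08,0.55,0,40,0,-0.08,0.68,0,40,0,-0.08,0.77,0,40,0,-0.08,0.82,0,40,0,-0.08,0.82,0,40])

```text
time: 30.7
position: [0.5917, -0.179, 0.0951]
ee_rot: [180.0, -0.0, -164.8]
ft_force: [0.3, -0.6, -2.6]
opening: 0.0432
```

```bash
python3 -c "
from m import *
tilt('t23',hi=36,zmin=.034)
P,hsv=load('t23'); s=arm.get_state()
m=(hsv[...,1]<60)&(abs(P[...,2]-.0325)<.004)&(np.hypot(P[...,0]-.4804,P[...,1]+.2085)<.12)&(hsv[...,2]>60)
q=P[m]; d=(q[:,:2]-E0)@np.c_[EX,EY]*1e3; k=(d[:,0]<-5); print('z edge top',np.median(q[k,2]),np.median(d[:,0])); print('edge u',[np.percentile(d[abs(d[:,1]-a)<8][:,0],98.5).round(1) for a in (-60,0,60)])
"
```

```text
t 30.75 uvz [79.1  -0.75 95.4 ] yaw -164.75430601303182 F [-0.1 -0.  -2.4] M [ 0.05  -0.014  0.022]
tilt rad 0.2223 z at tool x=0: 45.59 shoulder tool x [50.1 50.1 50.  50.  50. ] z 56.89
shoulder u,z: 29.09 38.51
z edge top 0.0328379928904661 -22.39417494415825
edge u [np.float64(28.6), np.float64(28.6), np.float64(28.5)]
```

Request:
apply_moves(deltas=[0,0,0.06,0,40,0,0,0.115,0,40,0,0,0.115,0,40,0.06,0,0.115,0,40,0.14,0,0.115,0,40,0.22,0,0.115,0,40,0.3,0,0.115,0,40,0.36,0,0.115,0,40])

```text
time: 31.42
position: [0.583, -0.1816, 0.0927]
ee_rot: [-180.0, -0.0, -164.8]
ft_force: [-1.1, 0.8, -2.3]
opening: 0.0432
```

Request:
apply_moves(deltas=[0.06,0,0,0,40,0.12,0,0,0,40,0.18,0,0,0,40,0.24,0,0,0,40,0.3,0,0,0,40,0.36,0,0,0,40,0.42,0,0,0,40,0.48,0,0,0,40])

```text
time: 32.08
position: [0.5716, -0.1846, 0.0927]
ee_rot: [-180.0, -0.0, -164.8]
ft_force: [-0.4, -0.1, -2.4]
opening: 0.0433
```

```bash
python3 -c "
from m import *
tilt('t24',hi=36,zmin=.0345)"
```

```text
t 32.1333 uvz [57.76 -0.8  92.65] yaw -164.76059086951298 F [-0.7 -1.  -2.8] M [ 0.031  0.008 -0.059]
tilt rad 0.2249 z at tool x=0: 45.37 shoulder tool x [59.5 59.5 60.6 57.7 49.6] z 58.98
shoulder u,z: -1.75 33.67
```

Request:
apply_moves(deltas=[0.03,0,0,0,40,0.06,0,0,0,40,0.09,0,0,0,40,0.12,0,0,0,40,0.15,0,0,0,40,0.18,0,0,0,40,0.21,0,0,0,40,0.23,0,0,0,40])

```text
time: 32.8
position: [0.566, -0.1861, 0.0927]
ee_rot: [-180.0, -0.0, -164.8]
ft_force: [-0.4, 0.4, -3.7]
opening: 0.0429
```

Request:
apply_moves(deltas=[0.02,0,0,0,40,0.04,0,0,0,40,0.06,0,0,0,40,0.08,0,0,0,40])

```text
time: 33.13
position: [0.5642, -0.1867, 0.0927]
ee_rot: [-180.0, 0.0, -164.8]
ft_force: [0.5, -0.3, -2.1]
opening: 0.0434
```

Request:
apply_moves(deltas=[0.02,0,0,0,40,0.04,0,0,0,40,0.06,0,0,0,40])

```text
time: 33.38
position: [0.5629, -0.187, 0.0927]
ee_rot: [-180.0, 0.0, -164.7]
ft_force: [-0.2, 1.3, -1.7]
opening: 0.0428
```

```bash
python3 -c "
from m import *
tilt('t25',hi=36,zmin=.0345)
d=cv2.imread('pics/t25.png'); cv2.imwrite('pics/c25.png',cv2.resize(d[60:260,100:540],None,fx=1.8,fy=1.8))"
```

```text
t 33.4333 uvz [49.   -0.85 92.75] yaw -164.7478137215566 F [ 0.4  0.9 -2.4] M [ 0.084 -0.086 -0.019]
tilt rad 0.2384 z at tool x=0: 45.4 shoulder tool x [49.2 53.9 58.  49.2 57.4] z 58.49
shoulder u,z: -4.9 34.26
```

View pics/c25.png

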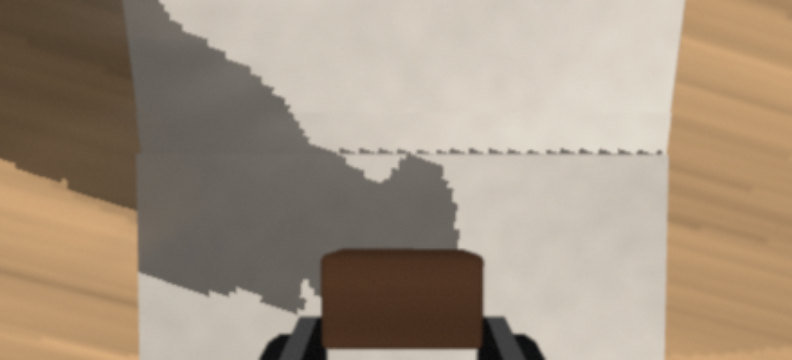

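Request:
apply_moves(deltas=[0,0,0.02,0,40,0,0,0.04,0,40,0,0,0.06,0,40,0,0,0.08,0,40,0,0,0.1,0,40])

```text
time: 33.85
position: [0.5633, -0.1871, 0.0904]
ee_rot: [-180.0, 0.1, -164.7]
ft_force: [1.9, 1.3, -0.6]
opening: 0.0432
```

Request:
apply_moves(deltas=[0,0,0.02,0,40,-0.02,0,0.04,0,40,-0.03,0,0.06,0,40,-0.05,0,0.08,0,40,-0.07,0,0.1,0,40,-0.09,0,0.12,0,40,-0.11,0,0.14,0,40,-0.12,0,0.15,0,40])

```text
time: 34.52
position: [0.5666, -0.1864, 0.0871]
ee_rot: [-179.9, 0.1, -164.7]
ft_force: [3.0, 2.3, 6.0]
opening: 0.043
```

```bash
python3 -c "
from m import *
tilt('t26',hi=36,zmin=.025)"
```

```text
t 34.5667 uvz [52.78 -1.24 87.09] yaw -164.74277250127963 F [3.8 0.7 5.8] M [ 0.284 -0.585  0.042]
tilt rad 0.1664 z at tool x=0: 45.12 shoulder tool x [68.5 71.8 72.4 72.4 69. ] z 57.19
shoulder u,z: -19.07 29.9
```

Request:
apply_moves(deltas=[-0.01,0,0.01,0,40,-0.02,0,0.03,0,40,-0.04,0,0.04,0,40])

```text
time: 34.82
position: [0.5675, -0.1862, 0.0863]
ee_rot: [-179.9, 0.1, -164.8]
ft_force: [3.1, 1.5, 3.9]
opening: 0.0431
```

```bash
python3 -c "
from m import *
tilt('t27',hi=36,zmin=.025)"
```

```text
t 34.8667 uvz [53.74 -1.3  86.18] yaw -164.75409562826934 F [3.2 1.4 5.5] M [ 0.305 -0.557 -0.008]
tilt rad 0.1428 z at tool x=0: 45.07 shoulder tool x [73.5 74.5 74.5 72.8 72.3] z 55.64
shoulder u,z: -19.74 30.54
```

Request:
apply_moves(deltas=[-0.02,0,0.02,0,40,-0.04,0,0.05,0,40,-0.06,0,0.07,0,40,-0.08,0,0.09,0,40,-0.09,0,0.11,0,40,-0.11,0,0.13,0,40])

```text
time: 35.37
position: [0.57, -0.1855, 0.0827]
ee_rot: [-179.9, 0.1, -164.7]
ft_force: [3.5, 0.1, 3.1]
opening: 0.0433
```

```bash
python3 -c "
from m import *
tilt('t28',hi=36,zmin=.025)"
```

```text
t 35.4167 uvz [56.34 -1.28 82.45] yaw -164.7448705876156 F [4.9 0.3 2.2] M [ 0.121 -0.823  0.038]
tilt rad 0.0779 z at tool x=0: 44.79 shoulder tool x [75.  75.  74.9 74.9 74.9] z 50.64
shoulder u,z: -18.57 31.81
```

Request:
apply_moves(deltas=[-0.02,0,0.02,0,40,-0.03,0,0.05,0,40,-0.05,0,0.07,0,40,-0.06,0,0.09,0,40,-0.08,0,0.11,0,40,-0.09,0,0.13,0,40])

```text
time: 35.92
position: [0.5714, -0.1848, 0.0793]
ee_rot: [-180.0, -0.0, -164.8]
ft_force: [2.7, 0.4, 7.2]
opening: 0.043
```

```bash
python3 -c "
from m import *
tilt('t29',hi=36,zmin=.025)"
```

```text
t 35.9667 uvz [57.91 -0.98 79.26] yaw -164.76904899636602 F [1.9 0.5 6.6] M [ 0.003 -0.26   0.045]
tilt rad 0.0481 z at tool x=0: 44.95 shoulder tool x [74.9 74.8 74.3 74.8 74.8] z 48.55
shoulder u,z: -16.87 30.71
```

Request:
apply_moves(deltas=[-0.01,0,0.01,0,40,-0.03,0,0.02,0,40,-0.05,0,0.03,0,40,-0.06,0,0.04,0,40,-0.08,0,0.05,0,40,-0.09,0,0.06,0,40])

```text
time: 36.47
position: [0.5735, -0.1842, 0.0781]
ee_rot: [-180.0, -0.0, -164.8]
ft_force: [1.9, 0.6, 8.8]
opening: 0.0429
```

```bash
python3 -c "
from m import *
tilt('t30',hi=36,zmin=.025)"
```

```text
t 36.5167 uvz [60.05 -0.98 78.09] yaw -164.76913538840782 F [ 1.2 -0.4  7.7] M [ 0.074 -0.089 -0.011]
tilt rad 0.0103 z at tool x=0: 44.93 shoulder tool x [74.8 74.8 74.7 74.7 74.7] z 45.7
shoulder u,z: -14.7 32.39
```

Request:
apply_moves(deltas=[-0.01,0,0.01,0,40,-0.01,0,0.02,0,40,-0.01,0,0.03,0,40,-0.01,0,0.03,0,40])

```text
time: 36.85
position: [0.574, -0.1841, 0.0779]
ee_rot: [-180.0, 0.0, -164.8]
ft_force: [0.9, 0.6, 10.2]
opening: 0.0426
```

```bash
python3 -c "
from m import *
tilt('t31',hi=36,zmin=.025)"
```

```text
t 36.9 uvz [60.51 -0.98 77.85] yaw -164.7623453774047 F [ 1.6  0.6 10.6] M [ 0.233 -0.003  0.002]
tilt rad 0.001 z at tool x=0: 44.97 shoulder tool x [74.8 74.8 74.7 74.7 74.7] z 45.04
shoulder u,z: -14.22 32.81
```

Request:
apply_moves(deltas=[0,0,-0.02,0,40,0,0,-0.04,0,40,0,0,-0.04,0,46,0,0,-0.04,0,54,0,0,-0.04,0,64,0,0,-0.04,0,70,0,0,-0.4,0,70,0,0,-1,0,70])

```text
time: 37.57
position: [0.5722, -0.1833, 0.1002]
ee_rot: [179.8, -0.2, -164.8]
ft_force: [0.3, -0.3, 0.1]
opening: 0.0698
```

Request:
apply_moves(deltas=[0,0,-0.8,0,70,0,0,-1.8,0,70,0,0,-2.8,0,70,-0.4,0,-3.8,0,70,-0.8,0,-4.4,0,70,-0.8,0,-4.6,0,70,-0.8,0,-4.6,0,70])

```text
time: 38.15
position: [0.594, -0.179, 0.2185]
ee_rot: [-179.9, 0.1, -164.7]
ft_force: [0.7, 0.3, 0.2]
opening: 0.07
```

```bash
python3 -c "
from m import *
snap('wrist','f1'); s=arm.get_state(); print(s['time'],uv(s['position']),s['ft_force'])
P,hsv=load('f1'); d=(P[...,:2]-E0)@np.c_[EX,EY]*1e3; z=P[...,2]*1e3
wh=(hsv[...,1]<60)&(abs(z-32.5)<4)&(abs(d[...,1])<84)
for a,b in ((-60,-10),(8,40),(70,88)):
  k=wh&(d[...,0]>a)&(d[...,0]<b)
  if k.sum()>50:
    c=np.linalg.lstsq(np.c_[d[k],np.ones(k.sum())],z[k],rcond=None)[0]; print(a,b,k.sum(),c,np.median(z[k]))
m=(z>68)&(z<76)&(abs(d[...,0]-45)<40)&(abs(d[...,1])<40); print('pull',m.sum(),rect(np.c_[d[m]/1e3,d[m][:,:1]]))
w2=(hsv[...,1]<60)&(abs(z-32.5)<4)&(d[...,0]>-80)&(d[...,0]<110)
for a,b in ((-60,-10),(8,80)):
  k=w2&(d[...,0]>a)&(d[...,0]<b); print('v ends',np.percentile(d[k][:,1],[.3,99.7]))
k=w2&(d[...,0]>0)&(abs(d[...,1])<80); print('u max',d[k][:,0].max())
"
```

```text
38.2 [ 80.26  -0.75 216.78] [-0.75630663 -0.55045983 -0.23337179]
-60 -10 9928 [-6.15624524e-04  2.06230754e-04  3.27819994e+01] 32.805540236740036
8 40 5037 [2.32063258e-03 3.24219025e-05 3.27432724e+01] 32.790169347808316
70 88 2659 [-1.59807233e-03  2.06455814e-04  3.29033990e+01] 32.77625663036399
pull 1389 [45.9 -0.7 25.4 43.9  0.1]
v ends [-89.23845586  89.15228356]
v ends [-90.02778399  88.77454091]
u max 91.36310396196724
```

View pics/f1.png

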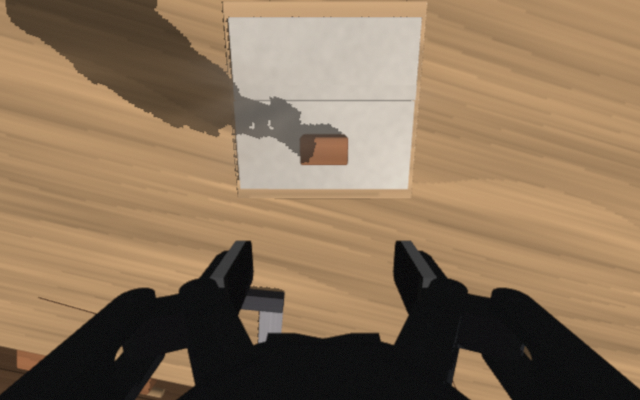

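```bash
python3 -c "
from m import *
snap('scene','f2')
for f in ('f1','f2','scene'):
  P,hsv=load(f); d=(P[...,:2]-E0)@np.c_[EX,EY]*1e3; z=P[...,2]*1e3
  k=(z>9)&(z<15.5)&(abs(d[...,1])<80)&(d[...,0]>92 if f!='scene' else d[...,0]>30)&(d[...,0]<150); 
  k2=(z>9)&(z<15.5)&(abs(d[...,1])<80)&(d[...,0]>-130)&(d[...,0]<-74)
  print(f,[np.percentile(d[q][:,0],[1,50,99]).round(1) if q.sum() else 0 for q in (k,k2)])
  print([ (np.nanmedian(P[(hsv[...,0]<14)&(hsv[...,1]>180)&(P[...,2]>.005)&(P[...,0]>.6)&s],0).round(3)) for s in (P[...,1]<.1,P[...,1]>.1)])
"
```

```text
f1 [array([ 96.8, 101.8, 106.9]), array([-91.7, -85.1, -78.3])]
[array([nan, nan, nan]), array([nan, nan, nan])]
f2 [array([ 92.1, 100.1, 112. ]), array([-120.9,  -91.4,  -86.7])]
[array([0.794, 0.028, 0.022]), array([0.623, 0.383, 0.022])]
scene [array([ 30.6,  69.1, 105.9]), array([-96.7, -90.9, -86.1])]
[array([0.795, 0.028, 0.023]), array([0.624, 0.383, 0.022])]
  return np.nanmean(a, axis, out=out, keepdims=keepdims)
```

```bash
python3 -c "
from rig import arm
print(arm.job_done())"
```

```text
the job is handed in; nothing more can be done
None
```

The loose board is in the groove, lying flat and released. I handed the job in at about 38 s of the 62 s, and the hand-in gave no verdict.

**How it went:** The tool cannot tilt, so I gripped the pull lightly near its +x top corner. I then let the board pivot in the pads, nudging its underside against the outer edge of the fixed board. It settled at about 0.23 rad instead of the nominal 0.3. At that slope I slid it tongue-first over the ridge until the shoulder met the edge. Then I lowered it in small steps, and the forces read between steps stayed under about 13 N.

**Last checks from the cameras:**

| Check | Reading |
|---|---|
| Height of the two board tops | flush within 0.1 mm |
| Tilt | under 0.003 rad |
| Ends against the fixed board | within 1 mm |
| Gap at the shoulder | about 0.9 mm, within the allowed play |
| Board's x on the panel | about +9.4 mm (hidden shift about +8.5 mm), limit 12.2 mm |
| The two clamps | within 1 mm of where they were |
| Robot | clear of everything |

I did not measure the try square or the jar again at the end.

**What went wrong on the way:**
- **First grip too stiff:** pressing the board against the fixed board's edge reached about 18 N, close to the 20 N limit, and I backed off.
- **Second grip slipped:** the board swung back from 0.32 to about 0.16 rad when lifted, even at 80 N of squeeze.
- **Extra set-downs:** because of both, I put the board down on free bench twice to regrip it.

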